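Seat the grinder jar on its base and twist off the tight cap

ROBOT

A 7-joint arm with a two-finger parallel gripper is mounted at the origin on a cart in front of the work surface, level with it; the furniture and walls round the work are solid. World frame = base frame: x ahead of the robot, y to its left, z up, the work surface at z = 0. Lengths are in m, angles in rad, forces in N, time in s.
With the tool pointing down it reaches from about 0.425 to 0.875 m from the base axis. Payload 8.4 kg.
Tool frame: the origin (TCP) lies midway between the tips of the shut fingers; the grasp point (between the pads) lies 19 mm behind it (grip_point_offset is the distance from the TCP to the grasp point, in m); z points along the fingers, y is the line along which they close (so a half turn about z gives the same grasp; the last joint's range is limited). The gripper opens to 87 mm and grips with 3 to 60 N. Pads are 19 mm wide; open, the fingers measure 117 mm over their backs; the gripper's body (75 mm by 190 mm) begins 51 mm behind the grasp point.
Start: joints at [-1.291, 0.333, 0.04, 1.465, -0.013, 1.343, -0.059], TCP at [0.24, 0.604, 0.223] pointing down, gripper open.
Joint ranges: [-2.58, 2.58], [-0.38, 2.09], [-1.3, 1.39], [0.25, 2.4], [-1.5, 4.64], [0.08, 2.09], [-2.65, 2.65]. Speed limits (rad/s): [2.22, 2.22, 2.79, 2.79, 3.14, 3.14, 3.14].

INTERFACE

Orientations are given as [roll, pitch, yaw] about the fixed x, y, z axes, in that order (R = Rz(yaw) Ry(pitch) Rx(roll)).
In Python, from rig import * gives the robot as it stands.
- The arm moves only by the shell command python3 -m pendant 'ROWS' [FORCE]. ROWS is JSON, a list of rows, each an object with "claw": the closure, from -1 (fully open) to 1 (shut); "xyz": the shift along the tool's x, y, z in mm, a list of three; "turn": the turn, a rotation vector about the tool's x, y, z in units of 5 degrees (1.0 is 5 degrees), a list of three. A call has 1 to 20 rows; each row is the pose to reach, as a shift and turn from the pose commanded when the call began, along the tool's axes at that moment; what a row does not reach only later rows make up. A row lasts 1/12 s, in which the tool goes at most 41.7 mm and 7.16 degrees, less where a joint would pass 70% of its speed; a pose out of reach is approached as far as the arm can. A call with a gripper value outside its range is refused whole. The fingers move at their own pace and stop on an object; FORCE is the grip in N (left out, the last holds). Time passes only in rows, so rows that repeat a pose let the fingers close. It gives the time, the measured TCP pose, the force, the opening and the grip force at its end, in the units of the state.
- get_obs(): the state, without advancing time (a new reading comes with each control period).
- camera(name): name is "side" or "top"; returns the picture (480x640x3 uint8, red, green, blue); there is no depth.
- camera_model(name): a dict with "fx", "fy", "cx", "cy" (pixels), "k1" (the pictures are not rectified: a ray, as slopes to the right and down, at radius r is drawn at 1 + k1 r^2 times it, then the intrinsics apply), "eye" and "orientation" of the camera in the world. Camera axes: x right, y up, looking along -z (the intrinsics and any distortion apply to the point x, -y, -z); pixel columns grow to the right and rows downward; lengths in m; the calibration is good to about 2 mm. A picture is of the moment at which its call begins. camera_model takes no time and is no camera call.
- finish_job(): hands the job in; it is judged then, once.
The state is a dict: "time": time; "joints": joint angles; "joint_velocities": joint speeds; "tau": joint torques, N m; "tcp_pos": TCP position; "orientation": TCP orientation; "force": force on the tool from outside, world axes, zero at the start; "torque": the same for the moment, N m; "grip_width": finger opening in m; "grip_force": force on a finger pad.
Only numpy, scipy, OpenCV 4.12 (cv2) and the standard library are available. Lean on these libraries where they do the work, as an engineer would, in place of code of your own. Each camera call takes 0.05 s, during which the arm holds its last target. There are 200 camera calls.

TASK

Lift the square grinder jar upright by its screw cap and set its hollow foot over the square post of the grinder base, so that it sits fully down and cannot turn. Then unscrew the tight cap anticlockwise until its threads let go, and lift the cap alone. Finish still holding the cap in the gripper, level and still, a few centimetres straight above the mouth of the jar, with the jar fully seated on the base and the other things on the table left where they are.

Things in the scene. Friction and masses are not known exactly. Their poses are not given: they have to be found in the camera images.
- jar: Loose grinder jar, 0.4 kg, upright, cap on. Square: black foot 70 x 70 x 24 mm high, whitish glass body 66 x 66 mm up to z 76 mm, round neck to 96 mm. The foot is a hollow ring, walls 9 mm: a 52 x 52 mm bore 24 mm deep, open below, parallel to the sides. Origin: centre of the foot's underside; x, y square to the sides, z up. Fits the base at any quarter turn.
- cap: Loose black ribbed screw cap on the jar, 64 mm diameter, 32 mm high, 0.09 kg. Grip it from above across any diameter, over its upper 28 mm. Origin: centre of its skirt's underside; z up; x along the metal pointer line on top. Screwed on, the origin is 82 mm above the jar's and x is 8 to 20 deg clockwise (from above) of the jar's x; it is then tight (about 0.35 N m) and carries the jar.
- grinder_base: Fixed base: grey housing 110 x 110 x 28 mm high; in the middle of its top an upright square metal post 48 x 48 mm, 20 mm high, sides parallel to the housing's, its top 8 mm tapered to 36 x 36 mm. The jar's foot slides over it with 2 mm clearance a side; seated, the jar can turn only about 5 deg. Origin: centre of the underside; x, y square to the sides; quarter turns are alike.
- seat (a point): Point on the base's axis at the level of the housing's top, 28 mm above the table: the jar's origin lies here when it is fully seated. Axes as the base's.
- jar_mouth (a point): Centre of the jar's mouth, on the jar's axis 96 mm above its foot's underside. Axes as the jar's.
- cap_mark (a point): Outer end of the cap's pointer line: 28 mm along the cap's x, 32 mm above its underside. Turning anticlockwise raises the cap 3 mm and frees it when its x is about 48 deg anticlockwise of the jar's x (56 to 68 deg of turn); a sprung seal then lifts it 1 to 2 mm more. It meets a stop at 115 deg. To clear the threads it must rise 13 mm in all.
- spice_shaker: Bystander: spice shaker with white lid, 57 x 56 x 103 mm, loose; origin under its centre. Leave it.
- jar_yellow: Bystander: small round jar with mustard-yellow lid, 65 mm across, 90 mm high, loose; origin under its centre. Leave it.
- tin_half: Bystander: low round food tin, 75 mm across, 58 mm high, loose; origin under its centre. Leave it.
- mug: Bystander: white mug, 83 x 115 x 86 mm, loose; origin under its centre. Leave it.

How it is judged:
On the way, in this order (a step that is already met when the one before it is completed fails the run):
1. the jar sits fully down over the base's post with its cap still screwed on (horizontal distance between jar and seat below 0.005 m and z of jar in the frame of seat between -0.004 and 0.004 m and angle between jar's own z axis and vertical below 0.06 rad and z of cap in the frame of jar below 0.0845 m and y of cap_mark in the frame of jar below 0.008 m), for 0.2 s.
2. the cap is turned anticlockwise past its threads while the jar stays seated (horizontal distance between jar and seat below 0.005 m and z of jar in the frame of seat between -0.004 and 0.004 m and angle between jar's own z axis and vertical below 0.06 rad and y of cap_mark in the frame of jar above 0.0185 m), for 0.05 s.
At the end, for the whole second after the job is handed in: The gripper holds the cap (more than 1 N) with its skirt 4 to 80 mm above the jar's mouth, within 20 mm of the jar's axis, level within about 8 degrees, still and not touching the jar; the jar sits on the base within 5 mm sideways and 4 mm in height, upright (horizontal distance between jar and seat below 0.005 m and z of jar in the frame of seat between -0.004 and 0.004 m and angle between jar's own z axis and vertical below 0.06 rad and z of cap in the frame of jar_mouth between 0.004 and 0.08 m and horizontal distance between cap and jar_mouth below 0.02 m and angle between cap's own z axis and vertical below 0.15 rad and linear speed of cap below 0.02 m/s and contact force between the fingers and cap above 1 N and contact force between each of cap, the fingers and jar below 0.1 N); the arm keeps its last pose, push and grip.
It fails at once if a bystander is moved by more than 30 mm (distance of any of spice_shaker, jar_yellow, tin_half, mug from where it was at the start of the episode above 0.03 m).
It fails at once if the jar is tipped by more than 25 degrees (angle between jar's own z axis and vertical above 0.44 rad).
It also fails if it takes over 51 s, if anything falls off the work surface, if the arm or the gripper's body presses on something with over 40 N, if the wrist force passes 120 N, or if a joint passes its speed limit or range.

## Working session

There is one attempt and no reset: what is moved stays moved. The work goes in short steps, Python scripts to look and compute and a shell command to move; the robot and the scene stay as the last step left them, time stands still between calls to the robot, and variables do not carry over. Pictures are saved under pics/ and viewed, at most 10 in all, crops included, and the job is handed in when it is done.

```bash
mkdir -p pics; cat > h.py <<'E'
from rig import *
import numpy as np, cv2
from scipy.spatial.transform import Rotation as R
def ray(m,u,v):
    a=np.array([(u-m["cx"])/m["fx"],(v-m["cy"])/m["fy"]]); b=a.copy()
    for _ in range(20): b=a/(1+m["k1"]*(b@b))
    o=np.array(m["orientation"],float)
    M=R.from_euler('xyz',o) if o.size==3 else R.from_matrix(o.reshape(3,3)) if o.size==9 else R.from_quat(o)
    return np.array(m["eye"]),M.apply([b[0],-b[1],-1])
def onz(m,u,v,z):
    e,d=ray(m,u,v); return e+d*(z-e[2])/d[2]
def proj(m,p):
    M=R.from_euler('xyz',m["orientation"]); c=M.inv().apply(np.array(p)-m["eye"])
    s=np.array([c[0],-c[1]])/-c[2]; s=s*(1+m["k1"]*(s@s)); return s*[m["fx"],m["fy"]]+[m["cx"],m["cy"]]
E
python3 - <<'E'
from h import *
for n in("top","side"):
    print(n,camera_model(n)); cv2.imwrite(f"pics/{n}0.png",camera(n)[:,:,::-1])
print(get_obs())
E
```

```text
top {'fx': 570.1504759028165, 'fy': 570.1504759028165, 'cx': 312.7542122019966, 'cy': 245.0382848727415, 'k1': -0.0422824725498819, 'eye': array([0.49378605, 0.00539442, 1.7283491 ]), 'orientation': array([ 0.06244353, -0.0107536 , -1.578685  ])}
side {'fx': 484.31293363198876, 'fy': 484.31293363198876, 'cx': 321.64101984725994, 'cy': 234.52953150019252, 'k1': 0.04379909093547762, 'eye': array([0.63946891, 0.88695194, 0.86261321]), 'orientation': array([ 0.85881107, -0.02024878,  3.09838625])}
{'time': 0.1, 'joints': array([-1.2911821 ,  0.33383374,  0.0398498 ,  1.46616478, -0.01340497,
        1.34327192, -0.05851206]), 'joint_velocities': array([-0.00055193, -0.00179156,  0.0001725 , -0.00296391,  0.00075795,
        0.00253905,  0.00063941]), 'tau': array([ 4.74861794e-03, -6.57803679e+01,  1.34101242e+00, -4.04712939e+01,
       -5.94999245e-02,  4.07408900e-02,  7.79671427e-05]), 'tcp_pos': array([0.24023957, 0.6035362 , 0.22176091]), 'orientation': array([-3.14018289e+00,  8.17942005e-05,  2.76277214e+00]), 'force': array([ 0.01851241, -0.69528686,  0.25704395]), 'torque': array([-0.04896114, -0.0076414 ,  0.00668347]), 'grip_force': 0.0, 'grip_width': 0.08667181682126418}
```

View pics/top0.png

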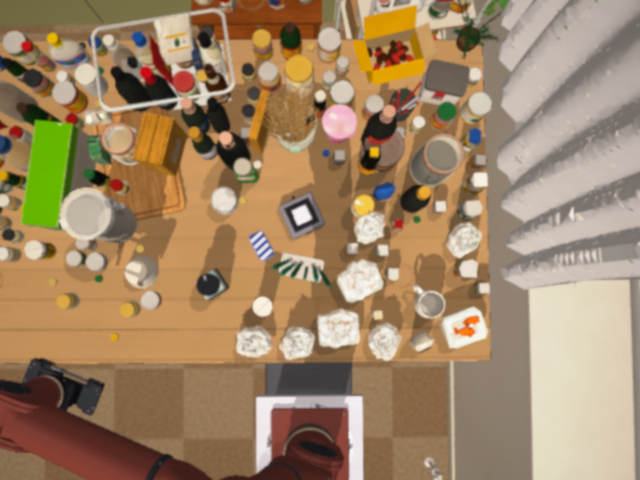

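View pics/side0.png

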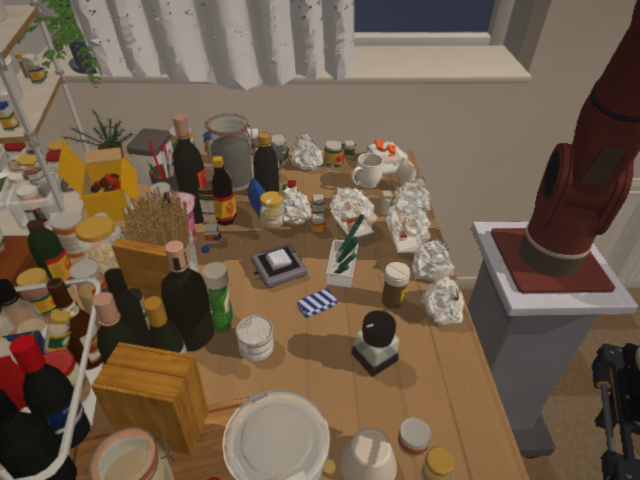

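The top view shows the capped jar at about (210,284) and the base at (301,215). In the side view they are at (378,335) and (280,265). I'll enlarge those four regions.

```bash
python3 - <<'E'
from h import *
t=cv2.imread("pics/top0.png"); s=cv2.imread("pics/side0.png")
def c(i,x,y,w,o): return cv2.resize(i[y:y+w*3//4,x:x+w],(o,o*3//4),interpolation=cv2.INTER_CUBIC)
A=np.vstack([np.hstack([c(t,180,261,60,400),c(t,270,189,64,400)]),np.hstack([c(s,330,300,100,400),c(s,235,225,100,400)])])
cv2.imwrite("pics/crop0.png",A)
m=camera_model("top");n=camera_model("side")
print("jar cap top approx",onz(m,208,284,.114),onz(n,379,322,.114))
print("base post approx",onz(m,302,215,.048),onz(n,279,257,.048))
E
```

```text
jar cap top approx [0.48648105 0.2839517  0.114     ] [0.48575117 0.2850876  0.114     ]
base post approx [0.68810455 0.01765451 0.048     ] [0.68974245 0.0260675  0.048     ]
```

View pics/crop0.png

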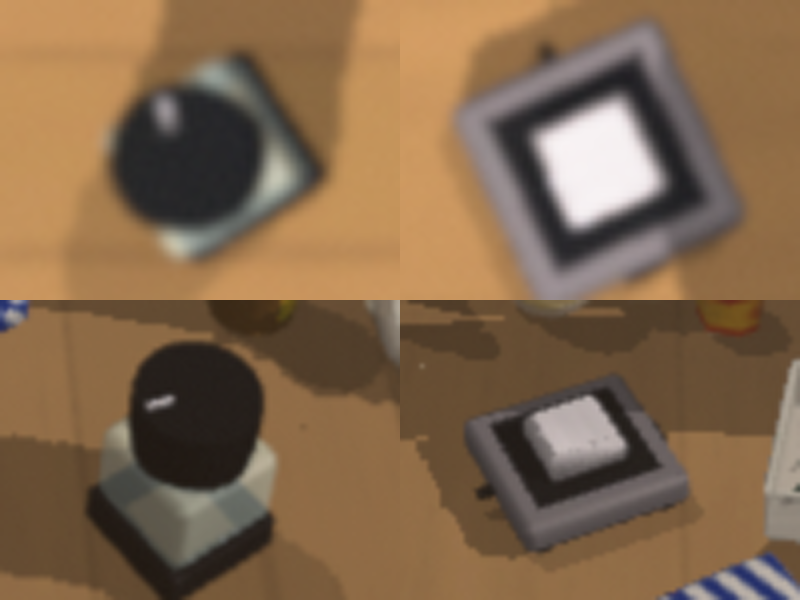

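The crops show the pointer line on the cap, the jar's foot edges, and the base's grey outline with its black inset and white post. Next I fit masks and edges to them.

```bash
python3 - <<'E'
from h import *
from scipy.optimize import least_squares
M={"top":camera_model("top"),"side":camera_model("side")}
I={k:cv2.imread(f"pics/{k}0.png") for k in M}
def up(k,x,y,w,h,s=8):
    return cv2.resize(I[k][y:y+h,x:x+w],None,fx=s,fy=s,interpolation=cv2.INTER_CUBIC)
def cont(mask,x,y,s=8):
    cs,_=cv2.findContours(mask.astype(np.uint8),cv2.RETR_EXTERNAL,cv2.CHAIN_APPROX_NONE)
    c=max(cs,key=cv2.contourArea)[:,0,:].astype(float); return (c+.5)/s-.5+[x,y]
def world(k,c,z): return np.array([onz(M[k],u,v,z)[:2] for u,v in c])
def rect(P):
    r=cv2.minAreaRect((P*1000).astype(np.float32)); return np.round(r[0],1),np.round(r[1],1),round(r[2],2)
# base
for k,b in(("top",(270,189,64,54)),("side",(235,230,100,75))):
    a=up(k,*b); g=a.max(2); hsv=cv2.cvtColor(a,cv2.COLOR_BGR2HSV)
    w=cont((g>150)&(hsv[...,1]<40),*b[:2]); print(k,"post@48",rect(world(k,w,.048)),"@40",rect(world(k,w,.040)))
    if k=="top":
        grey=cont((hsv[...,1]<75),*b[:2]); print("housing@28",rect(world(k,grey,.028)))
    blk=cont(cv2.morphologyEx((g<75).astype(np.uint8),cv2.MORPH_OPEN,np.ones((9,9))),*b[:2]); print("inset@28",rect(world(k,blk,.028)))
# cap circle (arc seen as top rim)
for k,b,n in(("top",(185,265,45,40),None),("side",(352,300,60,52),None)):
    a=up(k,*b); c=cont(a.max(2)<75,*b[:2]); P=world(k,c,.114)
    e=M[k]["eye"][:2]; c0=np.array([.486,.2845])
    for _ in range(5):
        d=(c0-e)/np.linalg.norm(c0-e); s=(P-c0)@d>.004; Q=P[s]
        f=least_squares(lambda p:np.hypot(*(Q-p[:2]).T)-p[2],[*c0,.032],loss="soft_l1",f_scale=.001); c0=f.x[:2]
    print(k,"cap",f.x,len(Q),np.sqrt(np.mean(f.fun**2)))
    q=cv2.cvtColor(a,cv2.COLOR_BGR2HSV); hull=np.zeros(a.shape[:2],np.uint8); pp=((c-np.array(b[:2])+.5)*8-.5).astype(int)
    cv2.fillPoly(hull,[cv2.convexHull(pp.astype(np.int32))],1); hull=cv2.erode(hull,np.ones((9,9)))
    ps=np.argwhere((hull>0)&(a.max(2)>95))[:,::-1]; W=world(k,(ps+.5)/8-.5+b[:2],.114)
    if len(W): v=W.mean(0)-f.x[:2]; print(" pointer",W.mean(0),len(W),np.degrees(np.arctan2(v[1],v[0])),np.hypot(*v))
# foot hand corners
tc=lambda x,y:(180+x/6.667-.425,261+y/6.667-.425); sc=lambda x,y:(330+(x+.5)/4-.5,300+(y+.5)/4-.5)
for nm,k,pts,z in(("top foot",'top',[tc(243,52),tc(322,172),tc(190,262)],.012),("side foot z0",'side',[sc(90,512),sc(178,600),sc(272,542)],0),("side foot z24",'side',[sc(90,488),sc(178,572),sc(272,515)],.024)):
    P=world(k,pts,z); d1=P[1]-P[0];d2=P[2]-P[1]
    print(nm,P.round(4).tolist(),"len",np.hypot(*d1),np.hypot(*d2),"ang",np.degrees(np.arctan2(*d1[::-1]))%90,np.degrees(np.arctan2(*d2[::-1]))%90,"ctr",(P[0]+P[2])/2)
E
```

```text
top post@48 (array([689.2,  20.3]), array([50.5, 49.6]), 24.79) @40 (array([690.1,  20.3]), array([50.7, 49.9]), 24.79)
housing@28 (array([691.4,  20.2]), array([114.1, 109.5]), 24.05)
inset@28 (array([691.7,  18.6]), array([78.5, 78.7]), 24.56)
side post@48 (array([689.9,  27.6]), array([42.4, 52. ]), 24.8) @40 (array([690.4,  19.1]), array([42.8, 52.5]), 24.8)
inset@28 (array([692.2,  16.4]), array([86. , 87.2]), 24.56)
top cap [0.48423943 0.28964879 0.02608461] 222 0.0033080822350424516
 pointer [0.50520051 0.29411142] 799 12.018865179817825 0.02143087054847383
side cap [0.48555522 0.28586915 0.03080834] 295 0.00026863768610487724
 pointer [0.5050965  0.29230497] 901 18.229047753868592 0.020573805770444334
top foot [[0.5327, 0.2775], [0.4785, 0.2418], [0.4385, 0.3012]] len 0.06493975808575336 0.07157630466006785 ang 33.332970802050085 33.9506343927909 ctr [0.48563248 0.28937798]
side foot z0 [[0.5459, 0.4388], [0.5102, 0.4807], [0.4635, 0.4554]] len 0.05503748037817453 0.05305792859317489 ang 40.45176455522645 28.41110905476728 ctr [0.50469754 0.44710496]
side foot z24 [[0.5474, 0.4399], [0.5122, 0.4797], [0.4663, 0.455]] len 0.053136650822870515 0.052084976955312626 ang 41.557270331739005 28.29249095623311 ctr [0.50688354 0.44748361]
```

```bash
python3 - <<'E'
from h import *
from scipy.optimize import least_squares
t,s=camera_model("top"),camera_model("side")
world=lambda m,c,z:np.array([onz(m,u,v,z)[:2] for u,v in c])
sc=lambda x,y:(330+(x+.5)/4-.5,300+(y-300+.5)/4-.5)
for pts,z in(([sc(90,512),sc(178,600),sc(272,542)],0),([sc(90,488),sc(178,572),sc(272,515)],.024)):
    P=world(s,pts,z); d1=P[1]-P[0];d2=P[2]-P[1]
    print(P.round(4).tolist(),"len",np.hypot(*d1),np.hypot(*d2),"ang",np.degrees(np.arctan2(*d1[::-1]))%90,np.degrees(np.arctan2(*d2[::-1]))%90,"ctr",(P[0]+P[2])/2)
tc=lambda x,y:(180+x/6.667-.425,261+y/6.667-.425)
Q=world(t,[tc(*p) for p in((111,155),(118,120),(135,95),(120,190),(150,218),(185,83),(185,230))],.114)
f=least_squares(lambda p:np.hypot(*(Q-p).T)-.032,[.485,.285]); print("cap top",f.x,f.fun)
# true project check
c=[.4855,.2855]
for nm,m in(("t",t),("s",s)):
  for a in(33.5,):
    r=R.from_euler('z',a,degrees=True)
    print(nm,[proj(m,r.apply([x*.035,y*.035,0])+[*c,0]).round(1).tolist() for x,y in((1,1),(1,-1),(-1,1),(-1,-1))],proj(m,[*c,.114]).round(1))
# base corners
for nm,m in(("t",t),("s",s)):
    r=R.from_euler('z',24.7,degrees=True)
    print(nm,"base",[proj(m,r.apply([x*.055,y*.055,0])+[.691,.0195,.028]).round(1).tolist() for x,y in((1,1),(1,-1),(-1,1),(-1,-1))],"post",[proj(m,r.apply([x*.018,y*.018,0])+[.691,.0195,.048]).round(1).tolist() for x,y in((1,1),(1,-1),(-1,1),(-1,-1))])
# grasp turn
o=get_obs(); print(R.from_euler('xyz',o["orientation"]).as_matrix().round(3))
E
```

```text
[[0.5306, 0.2738], [0.4906, 0.3282], [0.4368, 0.295]] len 0.0675431265659967 0.06324841415425804 ang 36.364931366351314 31.72422752603424 ctr [0.48371105 0.28440232]
[[0.5323, 0.276], [0.4927, 0.3278], [0.4397, 0.2952]] len 0.06517528992380218 0.06219133787040254 ang 37.42439839866698 31.632209886385567 ctr [0.48601414 0.28560615]
cap top [0.4874388  0.28547727] [-0.00022684  0.00031904  0.00115852 -0.00029569 -0.00107285 -0.00197011
  0.00012777]
t [[198.0, 281.0], [217.3, 268.0], [210.7, 300.2], [230.0, 287.3]] [207.5 284.4]
s [[372.1, 377.2], [350.6, 353.4], [397.6, 360.3], [375.6, 337.9]] [379.2 322.2]
t base [[277.1, 206.0], [310.2, 190.6], [292.6, 239.1], [325.8, 223.6]] post [[293.3, 211.1], [304.3, 206.0], [298.4, 222.1], [309.5, 216.9]]
s base [[266.6, 282.8], [249.9, 254.0], [308.6, 268.3], [290.0, 241.3]] post [[274.6, 262.0], [268.9, 252.8], [288.3, 257.5], [282.3, 248.5]]
[[-0.929  0.37  -0.   ]
 [ 0.37   0.929 -0.001]
 [-0.    -0.001 -1.   ]]
```

Both views agree on the measurements:

| Item | Position (m) | Angle |
|---|---|---|
| Jar | (0.486, 0.2855) | 33.5° |
| Cap pointer | – | 18°, so 15° clockwise of the jar's x, as specified |
| Base | (0.691, 0.0195) | 24.7° |

I'll move above the cap now.

```bash
python3 -m pendant '[{"claw":-1,"xyz":[-87,-51,12],"turn":[0,0,0]},{"claw":-1,"xyz":[-173,-102,25],"turn":[0,0,0]},{"claw":-1,"xyz":[-260,-153,37],"turn":[0,0,0]},{"claw":-1,"xyz":[-346,-205,50],"turn":[0,0,0]},{"claw":-1,"xyz":[-346,-205,50],"turn":[0,0,0]},{"claw":-1,"xyz":[-346,-205,50],"turn":[0,0,0]},{"claw":-1,"xyz":[-346,-205,50],"turn":[0,0,0]},{"claw":-1,"xyz":[-346,-205,50],"turn":[0,0,0]},{"claw":-1,"xyz":[-346,-205,50],"turn":[0,0,0]},{"claw":-1,"xyz":[-346,-205,50],"turn":[0,0,0]},{"claw":-1,"xyz":[-346,-205,50],"turn":[0,0,0]},{"claw":-1,"xyz":[-346,-205,50],"turn":[0,0,0]},{"claw":-1,"xyz":[-346,-205,50],"turn":[0,0,0]},{"claw":-1,"xyz":[-346,-205,50],"turn":[0,0,0]}]' 50
python3 - <<'E'
from h import *
cv2.imwrite("pics/side1.png",camera("side")[200:440,240:560,::-1].repeat(2,0).repeat(2,1)); o=get_obs(); print(o["joints"],o["tcp_pos"],R.from_euler('xyz',o["orientation"]).as_matrix().round(3))
E
```

```text
time: 1.27
tcp_pos: [0.485, 0.287, 0.1725]
orientation: [3.141, -0.001, 2.765]
force: [-0.8, 0.4, 0.7]
grip_width: 0.0871
grip_force: 0.0
[-0.84580257  0.19063499  0.26459423  1.75756982 -0.05367508  1.20054049
  0.62818388] [0.48506028 0.28699599 0.17252224] [[-0.93   0.367 -0.   ]
 [ 0.367  0.93   0.   ]
 [ 0.     0.    -1.   ]]
```

View pics/side1.png

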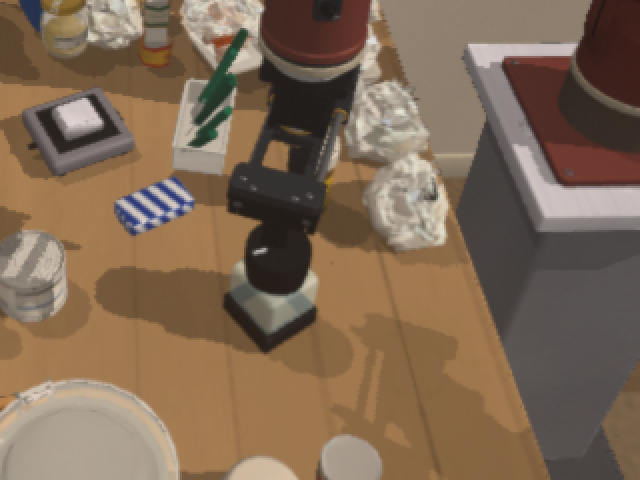

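The hand is centred over the cap. I'll turn it 30° clockwise to leave last-joint range for the unscrewing, then descend and grip.

```bash
python3 -m pendant '[{"claw":-1,"xyz":[-1,-1,8],"turn":[0,0,1.2]},{"claw":-1,"xyz":[-1,-1,16],"turn":[0,0,2.4]},{"claw":-1,"xyz":[-1,-1,24],"turn":[0,0,3.6]},{"claw":-1,"xyz":[-1,-1,32],"turn":[0,0,4.8]},{"claw":-1,"xyz":[-1,-1,40],"turn":[0,0,6]},{"claw":-1,"xyz":[-1,-1,52],"turn":[0,0,6]},{"claw":-1,"xyz":[-1,-1,64],"turn":[0,0,6]},{"claw":-1,"xyz":[-1,-1,76],"turn":[0,0,6]},{"claw":-1,"xyz":[-1,-1,84],"turn":[0,0,6]},{"claw":-1,"xyz":[-1,-1,89],"turn":[0,0,6]},{"claw":-1,"xyz":[-1,-1,89],"turn":[0,0,6]},{"claw":-1,"xyz":[-1,-1,89],"turn":[0,0,6]},{"claw":-1,"xyz":[-1,-1,89],"turn":[0,0,6]}]'; python3 -m pendant '[{"claw":0,"xyz":[0,0,0],"turn":[0,0,0]},{"claw":0.2,"xyz":[0,0,0],"turn":[0,0,0]},{"claw":1,"xyz":[0,0,0],"turn":[0,0,0]},{"claw":1,"xyz":[0,0,0],"turn":[0,0,0]},{"claw":1,"xyz":[0,0,0],"turn":[0,0,0]},{"claw":1,"xyz":[0,0,0],"turn":[0,0,0]},{"claw":1,"xyz":[0,0,0],"turn":[0,0,0]},{"claw":1,"xyz":[0,0,0],"turn":[0,0,0]}]' 50
```

```text
time: 2.4
tcp_pos: [0.487, 0.2843, 0.0841]
orientation: [3.141, 0.0, 2.239]
force: [-0.2, 0.4, -0.5]
grip_width: 0.0872
grip_force: 0.0
time: 3.07
tcp_pos: [0.4871, 0.2845, 0.0839]
orientation: [3.14, 0.0, 2.239]
force: [3.2, 2.3, 1.8]
grip_width: 0.0629
grip_force: 50.0
```

The cap is gripped at 62.9 mm. Next I lift, carry, and turn the jar 8.8° clockwise to match the base.

```bash
python3 -m pendant '[{"claw":1,"xyz":[0,0,-5],"turn":[0,0,0]},{"claw":1,"xyz":[0,0,-15],"turn":[0,0,0]},{"claw":1,"xyz":[0,0,-30],"turn":[0,0,0]},{"claw":1,"xyz":[0,0,-45],"turn":[0,0,0]},{"claw":1,"xyz":[0,0,-60],"turn":[0,0,0]},{"claw":1,"xyz":[0,0,-75],"turn":[0,0,0]},{"claw":1,"xyz":[0,0,-90],"turn":[0,0,0]},{"claw":1,"xyz":[0,0,-90],"turn":[0,0,0]}]'; python3 -m pendant '[{"claw":1,"xyz":[-8,0,0],"turn":[0,0,0.1]},{"claw":1,"xyz":[-24,0,0],"turn":[0,0,0.2]},{"claw":1,"xyz":[-44,0,0],"turn":[0,0,0.3]},{"claw":1,"xyz":[-66,-1,0],"turn":[0,0,0.4]},{"claw":1,"xyz":[-88,-1,0],"turn":[0,0,0.5]},{"claw":1,"xyz":[-110,-1,0],"turn":[0,0,0.6]},{"claw":1,"xyz":[-132,-1,0],"turn":[0,0,0.7]},{"claw":1,"xyz":[-154,-2,0],"turn":[0,0,0.8]},{"claw":1,"xyz":[-176,-2,0],"turn":[0,0,0.9]},{"claw":1,"xyz":[-198,-2,0],"turn":[0,0,1.0]},{"claw":1,"xyz":[-220,-3,0],"turn":[0,0,1.1]},{"claw":1,"xyz":[-242,-3,0],"turn":[0,0,1.2]},{"claw":1,"xyz":[-264,-3,0],"turn":[0,0,1.3]},{"claw":1,"xyz":[-286,-4,0],"turn":[0,0,1.4]},{"claw":1,"xyz":[-306,-4,0],"turn":[0,0,1.5]},{"claw":1,"xyz":[-322,-4,0],"turn":[0,0,1.6]},{"claw":1,"xyz":[-331,-4,0],"turn":[0,0,1.7]},{"claw":1,"xyz":[-334,-4,0],"turn":[0,0,1.76]},{"claw":1,"xyz":[-334,-4,0],"turn":[0,0,1.76]},{"claw":1,"xyz":[-334,-4,0],"turn":[0,0,1.76]}]'; python3 - <<'E'
from h import *
s=camera("side"); t=camera("top"); cv2.imwrite("pics/s2.png",s[:,:,::-1]);cv2.imwrite("pics/t2.png",t[:,:,::-1])
c=lambda i,x,y,w,o:cv2.resize(i[y:y+w*3//2,x:x+w],(o,o*3//2),interpolation=cv2.INTER_CUBIC)
cv2.imwrite("pics/c2.png",np.hstack([c(s,230,175,90,400),c(t,270,165,64,400)])[:,:,::-1])
o=get_obs(); print(o["tcp_pos"],o["force"],o["joints"][6],o["grip_width"])
E
```

```text
time: 3.73
tcp_pos: [0.4875, 0.2845, 0.1767]
orientation: [3.138, -0.0, 2.239]
force: [0.0, 1.1, -4.0]
grip_width: 0.0626
grip_force: 50.0
time: 5.4
tcp_pos: [0.6899, 0.0201, 0.1729]
orientation: [-3.141, -0.001, 2.086]
force: [-0.1, -0.0, -4.7]
grip_width: 0.0629
grip_force: 50.0
[0.68995377 0.02092539 0.17339275] [ 0.25879701  1.07293364 -4.67584177] 0.5828173815742188 0.062427955685213116
```

View pics/c2.png

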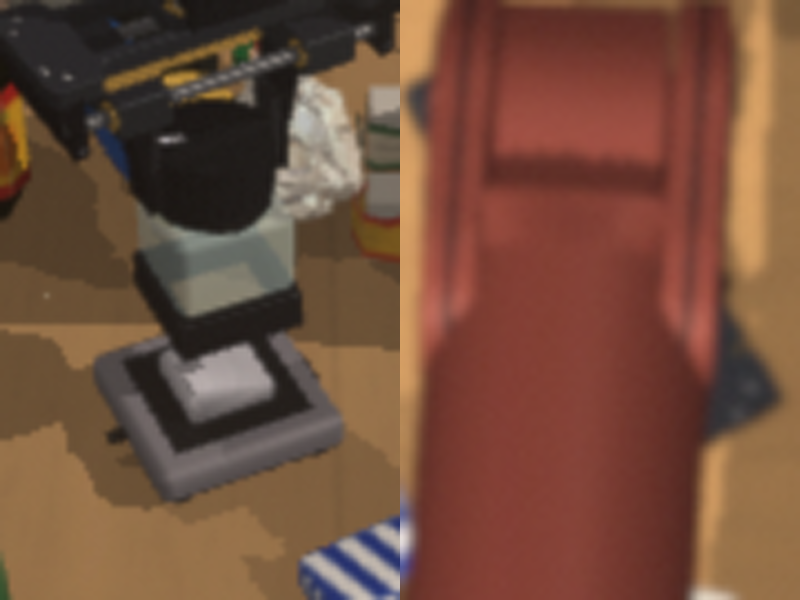

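The side view shows the foot with bottom corners near crop (137,287), (190,358) and (300,328), hanging above the post and roughly parallel to it. I'll measure the jar's pose relative to the base.

```bash
python3 - <<'E'
from h import *
m=camera_model("side"); k=400/90
w=lambda x,y,z:onz(m,230+(x+.5)/k-.5,175+(y+.5)/k-.5,z)[:2]
def q(nm,pts,z):
    P=np.array([w(*p,z) for p in pts]); d=[P[1]-P[0],P[2]-P[1]]
    print(nm,[round(np.hypot(*v),4) for v in d],[round(np.degrees(np.arctan2(v[1],v[0]))%90,1) for v in d],((P[0]+P[2])/2).round(4),P.round(4).tolist())
q("foot bot",[(137,287),(190,358),(300,328)],.0895)
q("foot top",[(133,256),(184,328),(301,291)],.1135)
q("housing top",[(97,365),(165,472),(341,418)],.028)
q("inset",[(121,374),(178,450),(314,397)],.028)
q("post top@48?",[(165,372),(195,402),(272,375)],.040)
# line fits from images: foot dark vs edges
s=cv2.imread("pics/s2.png"); x0,y0=255,225
a=cv2.resize(s[y0:y0+40,x0:x0+50],None,fx=8,fy=8,interpolation=cv2.INTER_CUBIC); g=a.max(2)
def edge(cols,frm,to,th,falling):
    out=[]
    for c in cols:
        for y in range(frm,to):
            if (g[y,c]<th)==falling and (g[y-1,c]<th)!=falling: out.append((c,y)); break
    return out
for c in range(20,390,30):
    r=np.where(np.diff((g[:,c]<70).astype(int)))[0]; print(x0+c/8, (y0+r/8).round(1).tolist())
for nm,p,an in(("jar",(.690,.0205),24.7),):
    r=R.from_euler('z',an,degrees=True)
    for z in(.0895,.1135): print(nm,z,[proj(m,r.apply([x*.035,y*.035,0])+[*p,z]).round(1).tolist() for x,y in((1,-1),(1,1),(-1,1))])
E
```

```text
foot bot [np.float64(0.0644), np.float64(0.0615)] [np.float64(28.2), np.float64(20.9)] [0.6892 0.024 ] [[0.7332, 0.0067], [0.7027, 0.0634], [0.6452, 0.0414]]
foot top [np.float64(0.0645), np.float64(0.0661)] [np.float64(26.9), np.float64(24.6)] [0.689  0.0239] [[0.7337, 0.0089], [0.7046, 0.0664], [0.6444, 0.0389]]
housing top [np.float64(0.0934), np.float64(0.1019)] [np.float64(26.4), np.float64(22.2)] [0.6915 0.0251] [[0.7595, 0.0024], [0.718, 0.0861], [0.6236, 0.0477]]
inset [np.float64(0.0689), np.float64(0.0832)] [np.float64(29.5), np.float64(28.0)] [0.6919 0.0205] [[0.7457, 0.0101], [0.7117, 0.07], [0.6382, 0.0309]]
post top@48? [np.float64(0.0295), np.float64(0.0463)] [np.float64(35.7), np.float64(26.0)] [0.6906 0.0235] [[0.7201, 0.0216], [0.7028, 0.0456], [0.6612, 0.0253]]
257.5 [255.6, 257.1]
261.25 [231.2, 240.4, 254.5, 263.2]
265.0 [235.4, 246.5, 253.6]
268.75 [225.4, 241.6, 253.4, 262.5]
272.5 [226.5, 246.2, 256.0]
276.25 [227.0, 245.5, 254.5]
280.0 [227.5, 244.4, 253.2]
283.75 [226.9, 243.2, 252.1]
287.5 [242.1, 253.9]
291.25 [240.8, 250.5, 253.2, 259.4, 264.1]
295.0 [239.5, 249.1, 258.2]
298.75 [263.6]
302.5 []
jar 0.0895 [[259.1, 238.3], [270.4, 256.2], [297.8, 247.3]]
jar 0.1135 [[258.5, 230.7], [269.9, 248.6], [297.7, 239.7]]
```

The jar is parallel to the base within about 1–2°, and it needs about (+2, −1) mm in world x, y. The taper will take up the rest, so I'll correct that and descend in stages.

```bash
python3 -m pendant '[{"claw":1,"xyz":[-1,1,5],"turn":[0,0,0]},{"claw":1,"xyz":[-2,1,14],"turn":[0,0,0]},{"claw":1,"xyz":[-2,1,23],"turn":[0,0,0]},{"claw":1,"xyz":[-2,1,31],"turn":[0,0,0]},{"claw":1,"xyz":[-2,1,37],"turn":[0,0,0]},{"claw":1,"xyz":[-2,1,40],"turn":[0,0,0]},{"claw":1,"xyz":[-2,1,40],"turn":[0,0,0]},{"claw":1,"xyz":[-2,1,40],"turn":[0,0,0]}]'; python3 -m pendant '[{"claw":1,"xyz":[0,0,3],"turn":[0,0,0]},{"claw":1,"xyz":[0,0,6],"turn":[0,0,0]},{"claw":1,"xyz":[0,0,9],"turn":[0,0,0]},{"claw":1,"xyz":[0,0,9],"turn":[0,0,0]},{"claw":1,"xyz":[0,0,9],"turn":[0,0,0]}]'; python3 - <<'E'
from h import *
s=camera("side"); cv2.imwrite("pics/s3.png",cv2.resize(s[190:310,215:335],(600,600),interpolation=cv2.INTER_CUBIC)[:,:,::-1])
print(get_obs()["force"],get_obs()["torque"])
E
```

```text
time: 6.17
tcp_pos: [0.6923, 0.0183, 0.1335]
orientation: [-3.141, 0.0, 2.086]
force: [0.9, -0.6, -4.6]
grip_width: 0.063
grip_force: 50.0
time: 6.58
tcp_pos: [0.6921, 0.0183, 0.1243]
orientation: [-3.141, -0.0, 2.086]
force: [-0.4, 0.3, -5.2]
grip_width: 0.0626
grip_force: 50.0
[-0.25671623 -0.12423486 -5.29227176] [-0.05768951  0.00583812  0.00842057]
```

View pics/s3.png

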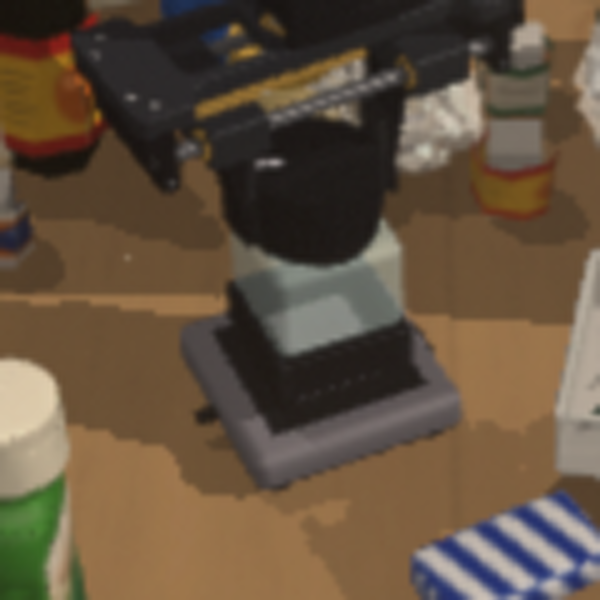

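The foot is about 8 mm over the post with no contact force, centred on and square with the housing. I'll go the rest of the way.

```bash
python3 -m pendant '[{"claw":1,"xyz":[0,0,2],"turn":[0,0,0]},{"claw":1,"xyz":[0,0,4],"turn":[0,0,0]},{"claw":1,"xyz":[0,0,6],"turn":[0,0,0]},{"claw":1,"xyz":[0,0,8],"turn":[0,0,0]},{"claw":1,"xyz":[0,0,8],"turn":[0,0,0]}]'; python3 -m pendant '[{"claw":1,"xyz":[0,0,2],"turn":[0,0,0]},{"claw":1,"xyz":[0,0,4],"turn":[0,0,0]},{"claw":1,"xyz":[0,0,5],"turn":[0,0,0]},{"claw":1,"xyz":[0,0,5],"turn":[0,0,0]}]'
```

```text
time: 7.05
tcp_pos: [0.692, 0.0183, 0.1159]
orientation: [-3.141, -0.0, 2.086]
force: [-0.3, 0.9, -5.2]
grip_width: 0.0624
grip_force: 50.0
time: 7.38
tcp_pos: [0.6925, 0.0183, 0.112]
orientation: [3.141, 0.0, 2.086]
force: [-0.1, -0.2, -2.3]
grip_width: 0.0627
grip_force: 50.0
```

```bash
python3 -m pendant '[{"claw":1,"xyz":[0,0,0.5],"turn":[0,0,0]},{"claw":1,"xyz":[0,0,1],"turn":[0,0,0]},{"claw":1,"xyz":[0,0,1],"turn":[0,0,0]},{"claw":1,"xyz":[0,0,1],"turn":[0,0,0]},{"claw":1,"xyz":[0,0,1],"turn":[0,0,0]},{"claw":1,"xyz":[0,0,1],"turn":[0,0,0]}]'; python3 -m pendant '[{"claw":1,"xyz":[0,0,0],"turn":[0,0,-0.5]},{"claw":1,"xyz":[0,0,0],"turn":[0,0,-1]},{"claw":1,"xyz":[0,0,0],"turn":[0,0,-1.5]},{"claw":1,"xyz":[0,0,0],"turn":[0,0,-2]},{"claw":1,"xyz":[0,0,0],"turn":[0,0,-2.5]},{"claw":1,"xyz":[0,0,-0.2],"turn":[0,0,-3]},{"claw":1,"xyz":[0,0,-0.4],"turn":[0,0,-3.5]},{"claw":1,"xyz":[0,0,-0.6],"turn":[0,0,-4]},{"claw":1,"xyz":[0,0,-0.6],"turn":[0,0,-4]},{"claw":1,"xyz":[0,0,-0.6],"turn":[0,0,-4]}]' 60; python3 - <<'E'
from h import *
s=camera("side"); cv2.imwrite("pics/s4.png",cv2.resize(s[190:310,215:335],(600,600),interpolation=cv2.INTER_CUBIC)[:,:,::-1])
o=get_obs();print(o["force"],o["torque"],o["joints"][6])
E
```

```text
time: 7.88
tcp_pos: [0.6929, 0.0185, 0.1116]
orientation: [3.14, 0.0, 2.086]
force: [-1.0, 1.2, 5.9]
grip_width: 0.0626
grip_force: 50.0
time: 8.72
tcp_pos: [0.6933, 0.0177, 0.1123]
orientation: [3.14, 0.002, 2.433]
force: [1.3, -2.6, 6.8]
grip_width: 0.0624
grip_force: 60.0
[ 2.36777273 -2.48649439  5.72820613] [-0.54421643 -0.19481388  0.11559371] 0.9216157598910377
```

View pics/s4.png

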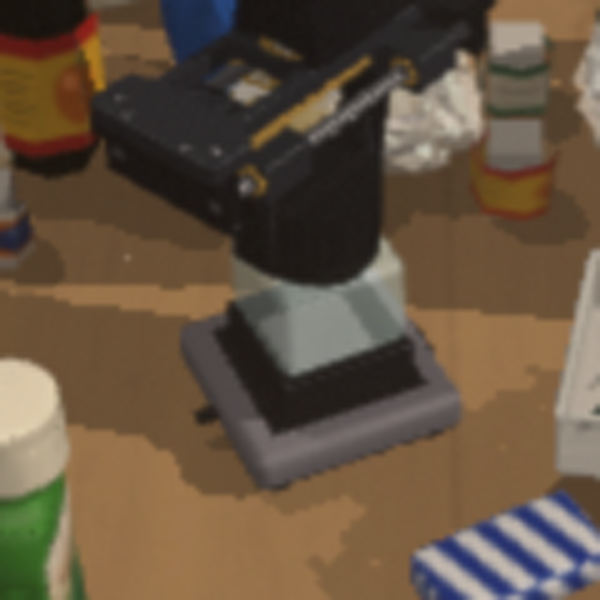

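The jar is fully seated and did not turn with the cap. I'll keep unscrewing and let the hand rise with the thread.

```bash
python3 -m pendant '[{"claw":1,"xyz":[0,0,-0.1],"turn":[0,0,-0.6]},{"claw":1,"xyz":[0,0,-0.3],"turn":[0,0,-1.2]},{"claw":1,"xyz":[0,0,-0.4],"turn":[0,0,-1.8]},{"claw":1,"xyz":[0,0,-0.6],"turn":[0,0,-2.4]},{"claw":1,"xyz":[0,0,-0.7],"turn":[0,0,-3]},{"claw":1,"xyz":[0,0,-0.9],"turn":[0,0,-3.6]},{"claw":1,"xyz":[0,0,-1],"turn":[0,0,-4.2]},{"claw":1,"xyz":[0,0,-1.2],"turn":[0,0,-4.8]},{"claw":1,"xyz":[0,0,-1.3],"turn":[0,0,-5.4]},{"claw":1,"xyz":[0,0,-1.5],"turn":[0,0,-6]},{"claw":1,"xyz":[0,0,-1.6],"turn":[0,0,-6.6]},{"claw":1,"xyz":[0,0,-1.8],"turn":[0,0,-7.2]},{"claw":1,"xyz":[0,0,-1.9],"turn":[0,0,-7.8]},{"claw":1,"xyz":[0,0,-2.1],"turn":[0,0,-8.4]},{"claw":1,"xyz":[0,0,-2.2],"turn":[0,0,-9]},{"claw":1,"xyz":[0,0,-2.4],"turn":[0,0,-9.6]},{"claw":1,"xyz":[0,0,-2.4],"turn":[0,0,-10.2]},{"claw":1,"xyz":[0,0,-2.4],"turn":[0,0,-10.8]},{"claw":1,"xyz":[0,0,-2.4],"turn":[0,0,-11.4]},{"claw":1,"xyz":[0,0,-2.4],"turn":[0,0,-11.4]}]'; python3 - <<'E'
from h import *
s=camera("side"); cv2.imwrite("pics/s5.png",cv2.resize(s[190:310,215:335],(600,600),interpolation=cv2.INTER_CUBIC)[:,:,::-1])
o=get_obs();print(o["force"],o["torque"],o["joints"][6])
E
```

```text
time: 10.43
tcp_pos: [0.6936, 0.0196, 0.1148]
orientation: [3.141, 0.004, -2.851]
force: [3.3, 2.3, 5.9]
grip_width: 0.0622
grip_force: 60.0
[3.01367755 1.5113756  5.84224618] [ 0.50152258 -0.61789486  0.02960565] 1.84324385377945
```

View pics/s5.png

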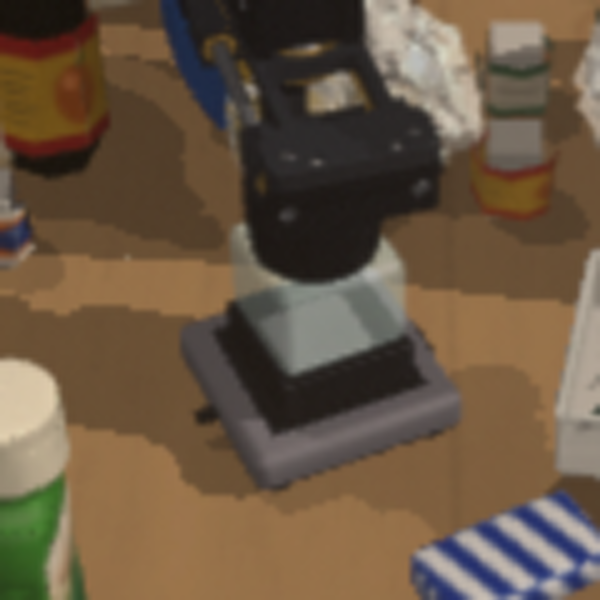

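The hand has turned 77° in all and the jar is still seated. I'll add 5° for margin, then lift 6 mm and watch the force.

```bash
python3 -m pendant '[{"claw":1,"xyz":[0,0,0],"turn":[0,0,-0.5]},{"claw":1,"xyz":[0,0,0],"turn":[0,0,-1]},{"claw":1,"xyz":[0,0,-1],"turn":[0,0,-1]},{"claw":1,"xyz":[0,0,-2],"turn":[0,0,-1]},{"claw":1,"xyz":[0,0,-3],"turn":[0,0,-1]},{"claw":1,"xyz":[0,0,-3],"turn":[0,0,-1]}]';python3 -m pendant '[{"claw":1,"xyz":[0,0,-1],"turn":[0,0,0]},{"claw":1,"xyz":[0,0,-2],"turn":[0,0,0]},{"claw":1,"xyz":[0,0,-3],"turn":[0,0,0]},{"claw":1,"xyz":[0,0,-3],"turn":[0,0,0]}]'
```

```text
time: 10.98
tcp_pos: [0.6924, 0.0189, 0.1166]
orientation: [3.141, 0.0, -2.767]
force: [2.1, 3.5, 2.8]
grip_width: 0.0625
grip_force: 60.0
time: 11.32
tcp_pos: [0.6917, 0.0178, 0.119]
orientation: [-3.142, -0.002, -2.767]
force: [0.7, 1.3, -1.4]
grip_width: 0.0626
grip_force: 60.0
```

The force is down to the cap's weight alone, so the cap is free. I'll lift it clear.

```bash
python3 -m pendant '[{"claw":1,"xyz":[0,0,-2],"turn":[0,0,0]},{"claw":1,"xyz":[0,0,-5],"turn":[0,0,0]},{"claw":1,"xyz":[0,0,-9],"turn":[0,0,0]},{"claw":1,"xyz":[0,0,-14],"turn":[0,0,0]},{"claw":1,"xyz":[0,0,-20],"turn":[0,0,0]},{"claw":1,"xyz":[0,0,-26],"turn":[0,0,0]},{"claw":1,"xyz":[0,0,-32],"turn":[0,0,0]},{"claw":1,"xyz":[0,0,-38],"turn":[0,0,0]},{"claw":1,"xyz":[0,0,-42],"turn":[0,0,0]},{"claw":1,"xyz":[0,0,-44],"turn":[0,0,0]},{"claw":1,"xyz":[0,0,-44],"turn":[0,0,0]},{"claw":1,"xyz":[0,0,-44],"turn":[0,0,0]},{"claw":1,"xyz":[0,0,-44],"turn":[0,0,0]},{"claw":1,"xyz":[0,0,-44],"turn":[0,0,0]}]'; python3 - <<'E'
from h import *
s=camera("side"); cv2.imwrite("pics/s6.png",cv2.resize(s[170:310,205:345],(600,600),interpolation=cv2.INTER_CUBIC)[:,:,::-1])
o=get_obs();print(o["force"],o["tcp_pos"],abs(o["joint_velocities"]).max())
E
```

```text
time: 12.48
tcp_pos: [0.6921, 0.0183, 0.1631]
orientation: [3.141, -0.001, -2.766]
force: [-0.4, 0.2, -0.6]
grip_width: 0.062
grip_force: 60.0
[-0.28184679  0.05294953 -0.52103325] [0.69206076 0.01832294 0.16313876] 0.003166540985026761
```

View pics/s6.png

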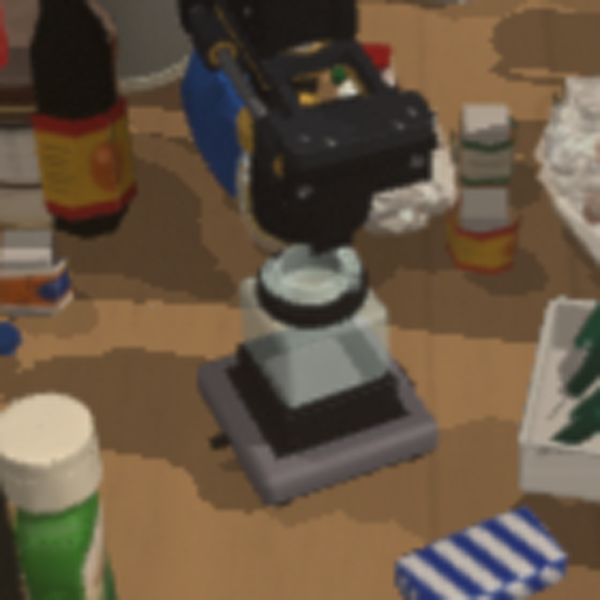

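The jar stands seated with its mouth open at about crop (312,275). The cap is still held (62 mm, 60 N) about 37 mm above it, level and still.

```bash
python3 -c "
from rig import *
print(finish_job())"
```

```text
the job is handed in; nothing more can be done
None
```

I handed the job in at about 12.5 s on the robot clock: the jar is seated on the base, and the unscrewed cap is held level and still about 37 mm above its mouth; the hand-in gave no verdict.

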